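Load a tin into the sloped pantry dispenser

TASK

Set the round tin flat in the open upper part of the sloped dispenser lane, at least 100 mm uphill of the stop plate, and let go of it; then push it down the lane until it has pressed the stop's buffer pad fully onto its seat, with a light steady press of about 4 to 10 newtons held for a moment, and leave it resting flat against the pad. Do not ram the stop, and leave the jar, the canister and the square tin alone.

Things in the scene. Friction and masses are not known exactly. Their poses are not given: they have to be found in the camera images.
- tin_center (a point): The centre (half-way up) of the round flat tin: bare metal with a pale paper band, 60 mm diameter, 36 mm high, about 0.24 kg (varies), standing on the counter at the start. z is the tin's axis.
- stop: Steel stop plate, 6 x 37 mm high, fixed across the lane. Origin: on its uphill face, mid-lane, at the lane floor; x uphill along the lane (slope 0.28 rad), y across, z square to the floor. On a screw through it, a 24 mm round buffer pad (centred at z 18 mm) stands out uphill by 6 to 30 mm: set differently each time, not measured, so find it by feel.
- lane_top (a point): Middle of the lane floor's upper end, where the lane is open. The lane floor is rubber and straight, 270 mm long along the slope; the stop's face stands 245 mm down from this point. The tin stays where it is set on the slope; sliding it takes under 3 N.
- tin: The same tin; origin: centre of its underside. Home: it has pressed the pad in by its 4 mm of soft spring travel (under 1 N) onto its hard seat; its centre is then 32 to 56 mm uphill of the stop's origin. From the seat on, 2 mm too far overloads the stop (15 N is its limit). Home shows as a push 4 to 10 N above the sliding drag. Back off uphill before lifting, else lifting drags the tin off.
- chute: Fixed white dispenser: a sloped lane, open above and at its upper end, between side walls 66 mm apart, 4 mm thick, 30 mm high above the lane floor, on a base 280 x 96 mm. Origin: centre of the base's underside, on the counter. x points level, to the uphill end. The lane floor's lower end is 130 mm before the origin, 22 mm above the counter; its upper end is 97 mm above it.
- jar: Bystander: closed glass jar with metal lid, 76 mm diameter, 120 mm high; origin at the centre of its underside.
- canister: Bystander: square clear canister with white lid, 91 mm wide, 160 mm high; origin at the centre of its underside.
- caddy: Bystander: square-cornered metal tin 83 x 63 mm, 58 mm high; origin at the centre of its underside.

How it is judged:
On the way, in this order (a step that is already met when the one before it is completed fails the run):
1. the tin lies flat in the upper part of the lane, its centre at least 100 mm uphill of the stop plate's face, let go (y of tin_center in the frame of stop between -0.006 and 0.006 m and z of tin_center in the frame of stop between 0.013 and 0.023 m and angle between the z axis of tin_center and the z axis of stop, either way round below 0.1 rad and x of tin_center in the frame of stop between 0.1 and 0.25 m and contact force between tin and the fingers below 0.1 N and contact force between tin and chute above 0.3 N), for 0.2 s.
2. the tin is pressed by the fingers against the stop with at least 3 N for 0.25 s (y of tin_center in the frame of stop between -0.006 and 0.006 m and z of tin_center in the frame of stop between 0.013 and 0.023 m and angle between the z axis of tin_center and the z axis of stop, either way round below 0.1 rad and contact force between tin and stop above 3 N and contact force between tin and the fingers above 1 N), for 0.25 s.
At the end, for the whole second after the job is handed in: The tin, after being pressed home, rests flat (within 0.1 rad) on the lane floor at the stop's buffer pad (its centre 30.5 to 60.5 mm uphill of the stop plate's face, within 6 mm of the lane's middle), touching the pad, still and released (y of tin_center in the frame of stop between -0.006 and 0.006 m and z of tin_center in the frame of stop between 0.013 and 0.023 m and angle between the z axis of tin_center and the z axis of stop, either way round below 0.1 rad and x of tin_center in the frame of stop between 0.0305 and 0.0605 m and contact force between tin and stop above 0.05 N and linear speed of tin below 0.01 m/s and contact force between tin and the fingers below 0.1 N).
It fails at once if the tin is pressed against the stop with more than 15 N (contact force between tin and stop above 15 N).
It fails at once if the jar is moved by 20 mm or tipped (distance of jar from where it was at the start of the episode above 0.02 m or angle between jar's own z axis and vertical above 0.25 rad).
It fails at once if the canister is moved by 20 mm or tipped (distance of canister from where it was at the start of the episode above 0.02 m or angle between canister's own z axis and vertical above 0.25 rad).
It fails at once if the square tin is moved by 20 mm or tipped (distance of caddy from where it was at the start of the episode above 0.02 m or angle between caddy's own z axis and vertical above 0.25 rad).
It also fails if it takes over 61 s, if anything falls off the work surface, if the arm or the gripper's body presses on something with over 40 N, if the wrist force passes 120 N, or if a joint passes its speed limit or range.

ROBOT

A 7-joint arm with a two-finger parallel gripper is mounted at the origin on the work surface. World frame = base frame: x ahead of the robot, y to its left, z up, the work surface at z = 0. Lengths are in m, angles in rad, forces in N, time in s.
With the tool pointing down it reaches from about 0.4 to 0.875 m from the base axis. Payload 19.3 kg.
Tool frame: the origin (TCP) lies at the very end of the fingers, on their centre line; the grasp point (between the pads) lies 19 mm behind it; z points along the fingers, y is the line along which they close (so a half turn about z gives the same grasp; the last joint's range is limited). The gripper opens to 85 mm and grips with 20 to 120 N. Pads are 22 mm wide; open, the fingers measure 114 mm over their backs; the gripper's body (76 mm by 85 mm) begins 54 mm behind the grasp point. The pads swing forward as they close: fully open they stand 13 mm farther back than shut.
Start: joints at [-1.309, 0.521, -0.036, 1.599, 0.021, 1.021, -0.113], TCP at [0.204, 0.591, 0.231] pointing down, gripper open.
Joint ranges: [-2.91, 2.91], [-0.3, 2.13], [-1.5, 1.42], [0.17, 2.43], [-1.26, 4.41], [0.16, 1.93], [-2.52, 2.52]. Speed limits (rad/s): [1.89, 1.89, 2.39, 2.39, 3.01, 3.01, 3.01].

INTERFACE

Orientations are given as [roll, pitch, yaw] about the fixed x, y, z axes, in that order (R = Rz(yaw) Ry(pitch) Rx(roll)).
In Python, from workcell import bot gives the robot as it stands.
- The arm moves only by the tool jog_arm, never from a script. Its argument "motion" is a list of rows, each a list of 5 numbers: the shift along the tool's x, y, z scaled (see below), then the turn about the tool's z scaled (see below), then the opening, from 0 (shut) to 1 (fully open). A call has 1 to 12 rows; each row shifts and turns the commanded pose from where the row before left it, along the tool's axes as they then stand; what a row does not reach is not made up. The controller multiplies each number of a shift by 30 mm and each number of a turn by 0.08 rad. A row lasts 1/10 s, in which the tool goes at most 50 mm and 8.59 degrees, less where a joint would pass 70% of its speed; a pose out of reach is approached as far as the arm can. A call with a number of a shift or a turn outside -1 to 1 is refused whole. A call with a gripper value outside its range is refused whole. The fingers move at their own pace and stop on an object; "newtons" is the grip in N (left out, the last holds). Time passes only in rows, so rows that do not move let the fingers close. It gives the time, the measured TCP pose, the force, the opening and the grip force at its end, in the units of the state.
- bot.observe(): the state, without advancing time (a new reading comes with each control period).
- bot.grab_frame(name): name is "scene" or "top"; returns a dict with "pixels" (480x640x3 uint8, red, green, blue), "fovy" (degrees; the focal length in pixels is half the picture's height over the tangent of half this angle, whatever the lens; pixels are square), "cx", "cy" (the principal point, pixels), "rvec" (rotation vector, rad) and "tvec" (3), from world to camera coordinates, as OpenCV has them. Camera axes: x right, y down, z forward; pixel columns grow to the right and rows downward; lengths in m; the calibration is good to about 2 mm. A picture is of the moment at which its call begins. There is no depth.
- bot.job_done(): hands the job in; it is judged then, once.
The state is a dict: "clock": time; "qpos": joint angles; "qd": joint speeds; "joint_efforts": joint torques, N m; "position": TCP position; "tool_rot": TCP orientation; "force": force on the tool from outside, world axes, zero at the start; "moment": the same for the moment, N m; "grip_width": finger opening in m; "finger_force": force on a finger pad.
Only numpy, scipy, OpenCV 4.12 (cv2) and the standard library are available. Lean on these libraries where they do the work, as an engineer would, in place of code of your own. Each camera call takes 0.05 s, during which the arm holds its last target. There are 200 camera calls.

## Working session

There is one attempt and no reset: what is moved stays moved. The work goes in short steps, Python scripts to look and compute and a tool call to move; the robot and the scene stay as the last step left them, time stands still between calls to the robot, and variables do not carry over. Pictures are saved under pics/ and viewed, at most 10 in all, crops included, and the job is handed in when it is done.

Besides the shell and the picture viewer there is one more tool, called as name([rows], argument=value, ...), one row to a line, values as JSON. jog_arm: Moves the arm, as the interface text tells. Shifts and turns lie within -1 to 1; 1 stands for 30 mm of shift or 0.08 rad of turn. Its arguments: {"type":"object","properties":{"motion":{"type":"array","items":{"type":"array","items":{"type":"number"}}},"newtons":{"type":"number"}},"required":["motion"]}

```bash
mkdir -p pics; ls; python3 - <<'E'
from workcell import bot
import cv2,numpy as np,pickle
s=bot.observe();print({k:np.round(v,3).tolist() for k,v in s.items()})
for n in("scene","top"):
    f=bot.grab_frame(n);pickle.dump(f,open(f"{n}.pkl","wb"))
    cv2.imwrite(f"pics/{n}0.png",f["pixels"][:,:,::-1])
    R=cv2.Rodrigues(np.array(f["rvec"]))[0];print(n,f["fovy"],f["cx"],f["cy"],-R.T@np.array(f["tvec"]).ravel(),R.round(2).tolist())
E
```

```text
pics
{'clock': 0.0, 'qpos': [-1.309, 0.522, -0.036, 1.6, 0.021, 1.021, -0.113], 'qd': [-0.001, -0.001, 0.002, 0.003, -0.0, 0.002, 0.0], 'joint_efforts': [-0.001, -92.71, 1.98, -36.993, 0.018, 0.008, 0.0], 'position': [0.203, 0.591, 0.231], 'tool_rot': [-3.14, 0.0, 2.81], 'force': [-0.069, 0.264, -1.419], 'moment': [0.026, 0.028, -0.052], 'finger_force': 0.0, 'grip_width': 0.086}
scene 50.767275626649905 322.7094776195769 242.30400924809308 [1.20276941 0.46569399 0.66335982] [[-0.56, 0.83, -0.02], [0.51, 0.32, -0.8], [-0.65, -0.46, -0.6]]
top 56.310047525028125 325.08198260252755 248.28059423136813 [ 0.47389105 -0.00669546  1.08340269] [[0.01, -1.0, 0.0], [-1.0, -0.01, -0.07], [0.07, -0.0, -1.0]]
```

View pics/scene0.png

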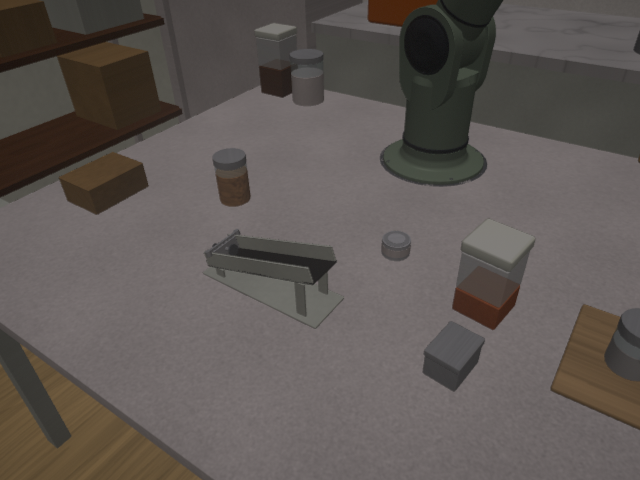

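View pics/top0.png

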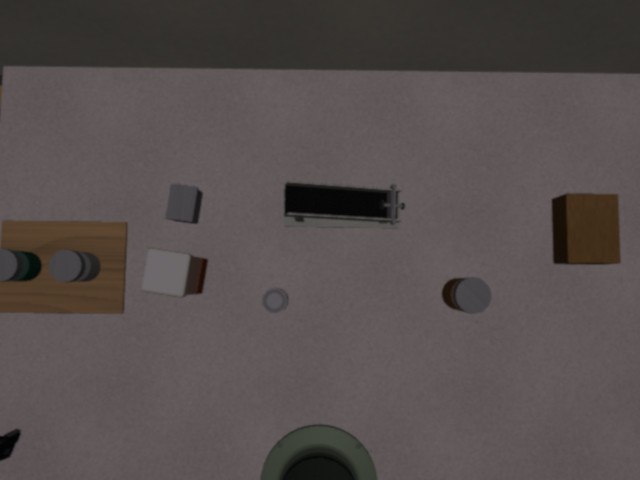

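The scene view shows the tin at about (396,245). In it the chute's uphill open end faces (335,262) and its stop is at about (225,243). In the top view the tin is at (276,300), and the lane runs from (285,200) at the upper end to the stop at (393,203). I'll crop the chute for corners and compute the tin.

```bash
cat > h.py <<'E'
import cv2,numpy as np,pickle
def cam(f):
    R=cv2.Rodrigues(np.array(f["rvec"]))[0];t=np.array(f["tvec"]).ravel();F=240/np.tan(np.radians(f["fovy"])/2)
    return R,t,F
def ray(f,u,v,z):
    R,t,F=cam(f);c=-R.T@t;d=R.T@np.array([(u-f["cx"])/F,(v-f["cy"])/F,1]);return c+d*(z-c[2])/d[2]
def proj(f,p):
    R,t,F=cam(f);q=R@np.array(p)+t;return F*q[0]/q[2]+f["cx"],F*q[1]/q[2]+f["cy"]
def load(n):return pickle.load(open(f"{n}.pkl","rb"))
E
python3 - <<'E'
from h import *
T=load("top")["pixels"][:,:,::-1];S=load("scene")["pixels"][:,:,::-1]
g=lambda a:cv2.convertScaleAbs(a,alpha=1.8)
a=cv2.resize(g(T[175:235,270:412]),None,fx=5,fy=5,interpolation=cv2.INTER_CUBIC) 
b=cv2.resize(g(T[285:315,256:296]),None,fx=5,fy=5,interpolation=cv2.INTER_CUBIC)
c=np.zeros((460,720,3),np.uint8);c[:300,:710]=a;c[305:455,:200]=b
cv2.imwrite("pics/tc.png",c)
cv2.imwrite("pics/sc.png",cv2.resize(g(S[225:325,195:350]),None,fx=5,fy=5,interpolation=cv2.INTER_CUBIC))
E
```

```text
(no output)
```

View pics/tc.png

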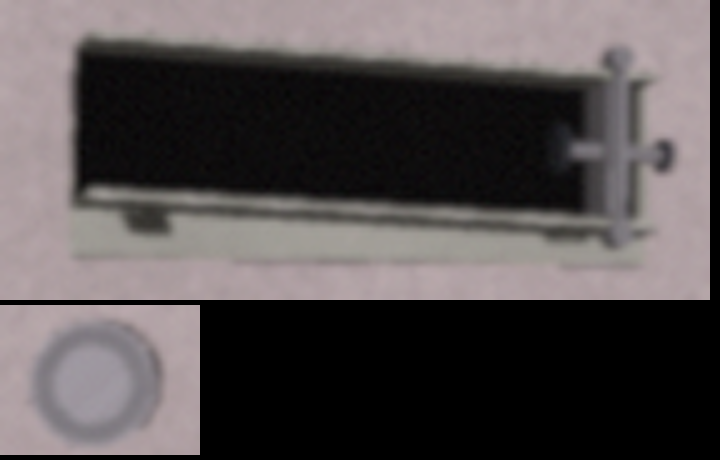

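View pics/sc.png

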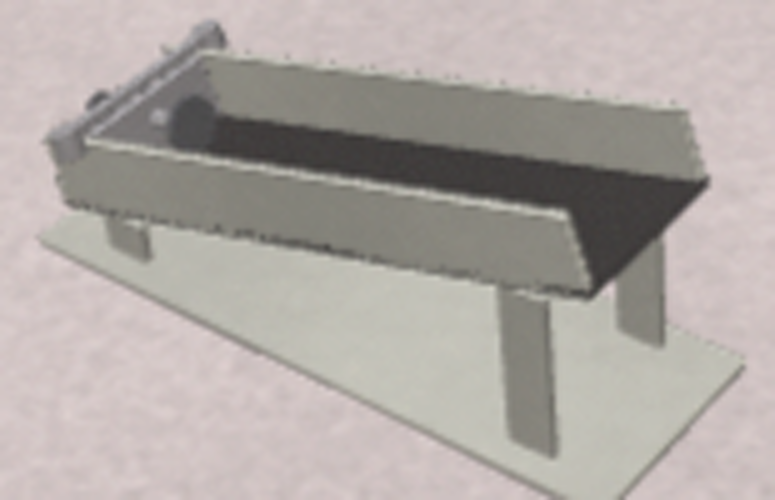

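The top crop shows the lane floor's dark area, with its left end at about u=286 and v=186–214. In the scene crop the floor's upper corners are at about (314,283.6) and (336.6,261.4), and the base corners are at (203,272.6) and (343.6,298.6).

```bash
python3 - <<'E'
from h import *
T=load("top");S=load("scene");r=lambda f,u,v,z:print(ray(f,u,v,z).round(4))
c=lambda x,y:(270+x/5-.4,175+y/5-.4)
s=lambda x,y:(195+x/5-.4,225+y/5-.4)
print("floor up corners scene");r(S,*s(593,295),.097);r(S,*s(709,182),.097)
print("base corners scene z4");r(S,*s(40,238),.004);r(S,*s(743,366),.004)
print("wall top up corners scene z126");r(S,*s(567,211),.126);r(S,*s(689,109),.126)
print("wall top up, top cam");r(T,*c(78,38),.126);r(T,*c(78,203),.126);
print("base bottom edge top cam");r(T,*c(70,257),.004);r(T,*c(640,266),.004)
print("wall top low end z~51");r(T,*c(642,79),.051);r(T,*c(642,233),.051)
print("stop rod ends");r(T,*c(618,58),.062);r(T,*c(618,237),.062)
print("tin top")
r(T,256+92/5-.4,285+(381-305)/5-.4,.036)
g=S["pixels"];import numpy as np
r(S,397,239,.036)
E
```

```text
floor up corners scene
[0.6897 0.0838 0.097 ]
[0.618  0.0841 0.097 ]
base corners scene z4
[ 0.698  -0.1881  0.004 ]
[0.6079 0.0921 0.004 ]
wall top up corners scene z126
[0.6862 0.072  0.126 ]
[0.6177 0.0757 0.126 ]
wall top up, top cam
[0.6866 0.079  0.126 ]
[0.6146 0.0778 0.126 ]
base bottom edge top cam
[0.6062 0.0919 0.004 ]
[ 0.605  -0.1843  0.004 ]
wall top low end z~51
[ 0.687  -0.1775  0.051 ]
[ 0.6147 -0.1775  0.051 ]
stop rod ends
[ 0.6944 -0.1646  0.062 ]
[ 0.6112 -0.1646  0.062 ]
tin top
[0.4296 0.1082 0.036 ]
[0.4269 0.1097 0.036 ]
```

jog_arm([
  [-0.7,-1,0,-1,1],
  [-0.7,-1,0,-1,1],
  [-0.7,-1,0,-1,1],
  [-0.7,-1,0,-1,1],
  [-0.7,-1,0,-0.14,1],
  [-0.7,-1,0,0,1],
  [-0.5,-1,0,0,1],
  [-0.5,-1,0,0,1],
  [-0.5,-1,0,0,1],
  [-0.5,-1,0,0,1],
  [0,0,0,0,1],
  [0,0,0,0,1],
], newtons=30)

```text
clock: 1.3
position: [0.362, 0.2758, 0.2313]
tool_rot: [3.142, -0.0, 3.14]
force: [0.1, 0.1, 0.2]
grip_width: 0.0856
finger_force: 0.0
```

jog_arm([
  [-0.37,-0.93,0,0,1],
  [-0.37,-0.93,0,0,1],
  [-0.37,-0.93,0,0,1],
  [-0.37,-0.93,0,0,1],
  [-0.37,-0.92,0,0,1],
  [-0.37,-0.92,0,0,1],
  [0,0,1,0,1],
  [0,0,1,0,1],
  [0,0,1,0,1],
  [0,0,1,0,1],
  [0,0,0,0,1],
  [0,0,0,0,1],
])

```text
clock: 2.5
position: [0.4282, 0.1099, 0.1116]
tool_rot: [-3.141, -0.001, -3.141]
force: [0.2, 0.9, 1.2]
grip_width: 0.0853
finger_force: 0.0
```

```bash
python3 - <<'E'
from h import *
from workcell import bot
f=bot.grab_frame("scene");pickle.dump(f,open("s1.pkl","wb"))
p=bot.observe()["position"];u=proj(f,p);print(p,u)
S=f["pixels"][:,:,::-1];cv2.imwrite("pics/s1.png",cv2.convertScaleAbs(cv2.resize(S[110:290,290:490],None,fx=3,fy=3,interpolation=cv2.INTER_CUBIC),alpha=1.6))
E
```

```text
[0.42870867 0.10996378 0.11227492] (np.float64(399.22554747837125), np.float64(208.54646004058424))
```

View pics/s1.png

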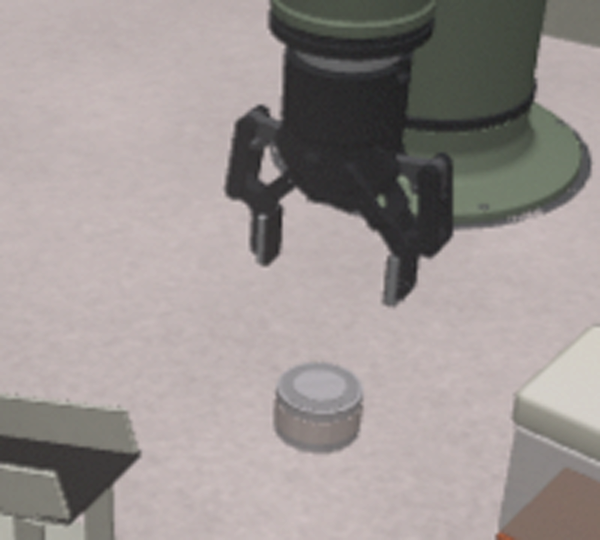

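The fingers straddle the tin, with tips at about (378,197) and (421,211), and the tin's top is centred at about (396,239), so they are aligned. Now I descend and grip.

jog_arm([
  [0,0,1,0,1],
  [0,0,1,0,1],
  [0,0,0.8,0,1],
  [0,0,0.5,0,1],
  [0,0,0.3,0,1],
  [0,0,0,0,1],
  [0,0,0,0,0],
  [0,0,0,0,0],
  [0,0,0,0,0],
  [0,0,0,0,0],
  [0,0,0,0,0],
], newtons=30)

```text
clock: 3.65
position: [0.4289, 0.1094, 0.0044]
tool_rot: [3.141, 0.002, 3.141]
force: [-1.4, -0.8, 11.2]
grip_width: 0.0592
finger_force: 29.7
```

jog_arm([
  [0,0,-0.4,0,0],
  [0,0,-0.9,0,0],
  [0,0,-1,0,0],
  [0,0,-1,0,0],
  [0,0,-1,0,0],
  [0,0,-0.8,0,0],
  [0,0,0,0,0],
])

```text
clock: 4.35
position: [0.4295, 0.1097, 0.1599]
tool_rot: [3.139, 0.005, 3.141]
force: [-0.8, 0.4, -3.1]
grip_width: 0.0592
finger_force: 34.8
```

jog_arm([
  [-0.5,-0.2,0,0,0],
  [-0.9,-0.4,0,0,0],
  [-0.9,-0.4,0,0,0],
  [-0.9,-0.4,0,0,0],
  [-0.9,-0.4,0,0,0],
  [-0.9,-0.4,0,0,0],
  [-0.9,-0.4,0,0,0],
  [-0.9,-0.4,0,0,0],
  [-0.6,-0.3,0,0,0],
  [0,0,0,0,0],
  [0,0,0,0,0],
  [0,0,0,0,0],
])

```text
clock: 5.55
position: [0.6495, 0.0106, 0.1561]
tool_rot: [3.141, -0.001, 3.141]
force: [0.2, 0.8, -2.8]
grip_width: 0.0589
finger_force: 34.7
```

```bash
python3 - <<'E'
from h import *
from workcell import bot
f=bot.grab_frame("scene");pickle.dump(f,open("s2.pkl","wb"))
p=bot.observe()["position"];u=proj(f,p);print(p,u)
S=f["pixels"][:,:,::-1];cv2.imwrite("pics/s2.png",cv2.convertScaleAbs(cv2.resize(S[170:320,200:400],None,fx=4,fy=4,interpolation=cv2.INTER_CUBIC),alpha=1.6))
E
```

```text
[0.64956964 0.01070599 0.15628638] (np.float64(290.6694359477081), np.float64(229.7445780953484))
```

View pics/s2.png

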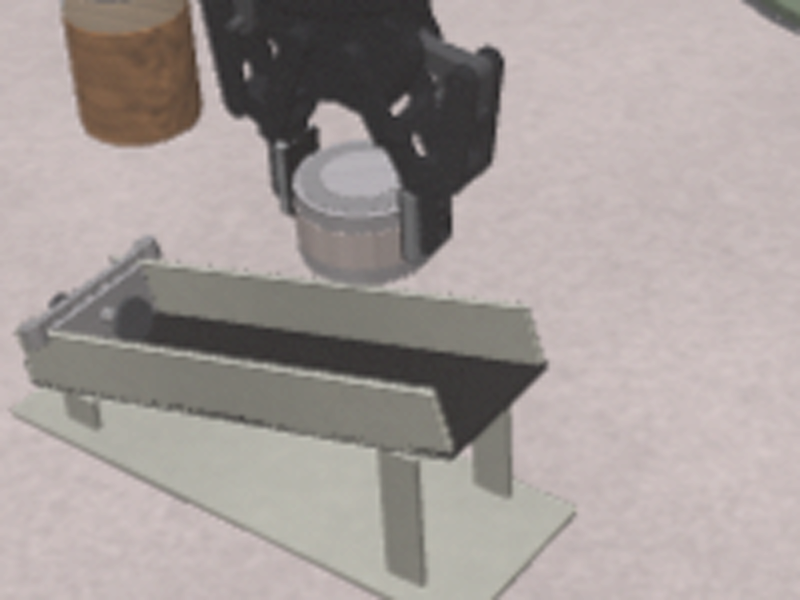

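jog_arm([
  [-0.05,0,0.4,0,0],
  [0,0,0.4,0,0],
  [0,0,0.3,0,0],
  [0,0,0,0,0],
  [0,0,0,0,0],
])

```text
clock: 6.1
position: [0.6516, 0.0101, 0.123]
tool_rot: [-3.141, -0.001, 3.141]
force: [-0.6, -0.7, -2.6]
grip_width: 0.0591
finger_force: 34.7
```

```bash
python3 - <<'E'
from h import *
from workcell import bot
f=bot.grab_frame("scene");pickle.dump(f,open("s3.pkl","wb"))
p=bot.observe()["position"];u=proj(f,p);print(p,u)
S=f["pixels"][:,:,::-1];cv2.imwrite("pics/s3.png",cv2.convertScaleAbs(cv2.resize(S[205:290,250:350],None,fx=7,fy=7,interpolation=cv2.INTER_CUBIC),alpha=1.6))
E
```

```text
[0.65187042 0.0101411  0.12338241] (np.float64(290.7636332537726), np.float64(245.44270495536787))
```

View pics/s3.png

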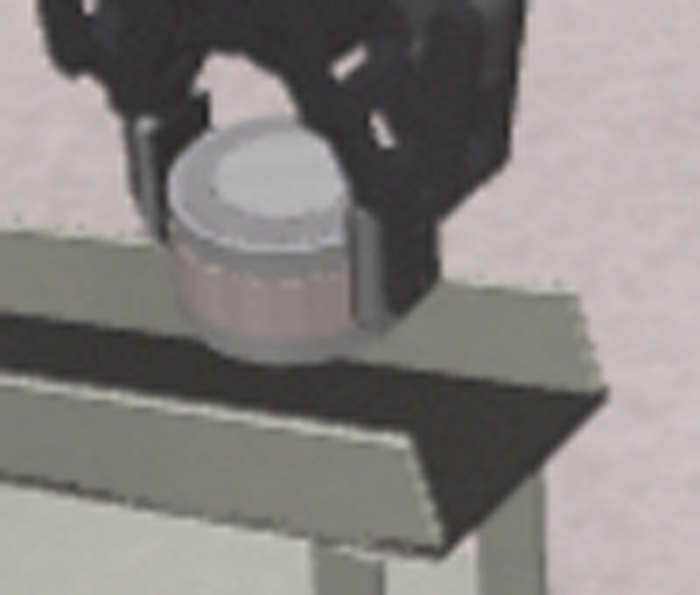

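The tin sits over the lane, with its lower rim at about crop (275,360) between the two walls. I'll lower it gently while watching the force.

jog_arm([
  [0,0,0.15,0,0],
  [0,0,0.15,0,0],
  [0,0,0.15,0,0],
  [0,0,0.1,0,0],
  [0,0,0,0,0],
])

```text
clock: 6.65
position: [0.6518, 0.0102, 0.1064]
tool_rot: [-3.142, -0.0, 3.141]
force: [2.5, -0.1, -4.4]
grip_width: 0.0593
finger_force: 34.7
```

jog_arm([
  [0,0,0.1,0,0],
  [0,0,0.1,0,0],
  [0,0,0,0,0],
])

```text
clock: 6.95
position: [0.6518, 0.0102, 0.1005]
tool_rot: [-3.142, 0.0, 3.141]
force: [3.1, -0.2, -4.1]
grip_width: 0.0587
finger_force: 34.7
```

jog_arm([
  [-0.05,0,0,0,0],
  [0,0,0.1,0,0],
  [0,0,0,0,0],
])

```text
clock: 7.25
position: [0.6529, 0.0102, 0.0973]
tool_rot: [-3.142, -0.001, 3.141]
force: [0.2, 0.7, -2.9]
grip_width: 0.0592
finger_force: 34.6
```

jog_arm([
  [0,0,0.07,0,0],
  [0,0,0.07,0,0],
  [0,0,0,0,0],
])

```text
clock: 7.55
position: [0.653, 0.0102, 0.0932]
tool_rot: [-3.142, -0.001, 3.141]
force: [-0.4, -0.1, -2.3]
grip_width: 0.0593
finger_force: 34.6
```

Free of the walls. Now I'll find the floor contact.

jog_arm([
  [0,0,0.07,0,0],
  [0,0,0,0,0],
])

```text
clock: 7.75
position: [0.6531, 0.0102, 0.0913]
tool_rot: [-3.142, -0.0, 3.141]
force: [-1.0, 0.1, -3.0]
grip_width: 0.0593
finger_force: 34.6
```

jog_arm([
  [0,0,0.05,0,0],
  [0,0,0,0,0],
])

```text
clock: 7.95
position: [0.6532, 0.0102, 0.0899]
tool_rot: [-3.142, -0.0, 3.141]
force: [-0.8, -0.2, -2.2]
grip_width: 0.0592
finger_force: 34.6
```

jog_arm([
  [0,0,0.05,0,0],
  [0,0,0,0,0],
])

```text
clock: 8.15
position: [0.6534, 0.0102, 0.0888]
tool_rot: [3.141, 0.0, 3.141]
force: [-0.9, 0.2, 1.8]
grip_width: 0.0589
finger_force: 35.1
```

jog_arm([
  [0,0,0,0,1],
  [0,0,0,0,1],
  [0,0,0,0,1],
  [0,0,0,0,1],
  [0,0,0,0,1],
  [0,-0.12,0,0,1],
  [0,0,0,0,1],
  [0,0,0,0,1],
  [0,0,0,0,1],
])

```text
clock: 9.05
position: [0.6532, 0.0066, 0.0885]
tool_rot: [3.142, -0.0, 3.141]
force: [-0.4, 0.4, 0.6]
grip_width: 0.0851
finger_force: 0.0
```

jog_arm([
  [0,0,-0.3,0,1],
  [0,0,-0.6,0,1],
  [0,0,-0.9,0,1],
  [0,0,-0.9,0,1],
  [0,0.5,-0.5,0,1],
  [0,1,0,0,0],
  [0,1,0,0,0],
  [0,1,0,0,0],
  [0,0,0,0,0],
  [0,0,0,0,0],
])

```text
clock: 10.05
position: [0.6529, 0.1131, 0.1844]
tool_rot: [3.142, -0.0, -3.14]
force: [-0.2, 0.1, -0.9]
grip_width: 0.0122
finger_force: 0.0
```

```bash
python3 - <<'E'
from h import *
from workcell import bot
f=bot.grab_frame("scene");pickle.dump(f,open("s4.pkl","wb"))
p=bot.observe()["position"];print(p)
S=f["pixels"][:,:,::-1];cv2.imwrite("pics/s4.png",cv2.convertScaleAbs(cv2.resize(S[190:340,195:395],None,fx=4,fy=4,interpolation=cv2.INTER_CUBIC),alpha=1.6))
E
```

```text
[0.65314114 0.11177918 0.18447526]
```

View pics/s4.png

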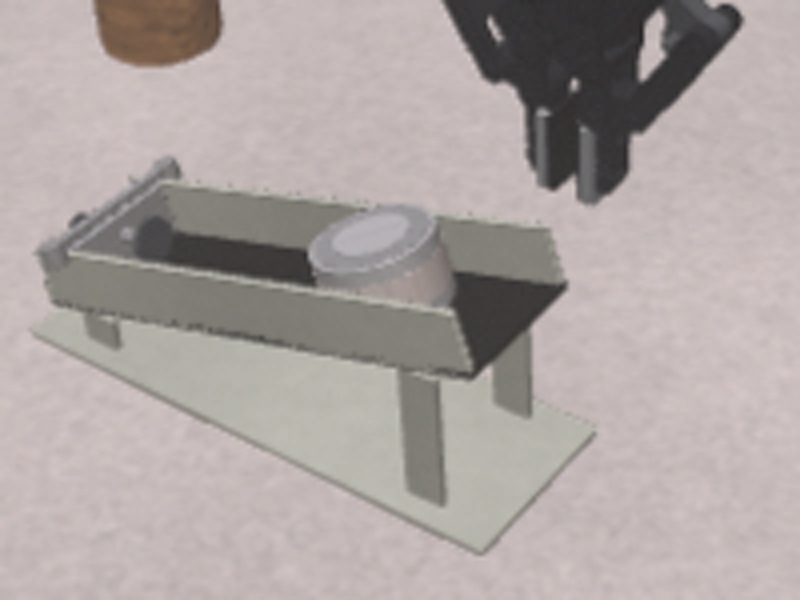

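The tin lies flat in the upper lane, with its top at about crop (370,240), and it is released. Next I bring the shut fingers down uphill of it.

jog_arm([
  [0,-0.6,0.5,0,0],
  [0,-0.63,0.7,0,0],
  [0,0,0.8,0,0],
  [0,0,0.4,0,0],
  [0,0,0.2,0,0],
  [0,0,0,0,0],
  [0,0,0,0,0],
])

```text
clock: 10.8
position: [0.6538, 0.0749, 0.1074]
tool_rot: [3.141, 0.001, 3.141]
force: [-0.3, -0.3, -0.4]
grip_width: 0.0003
finger_force: 0.0
```

jog_arm([
  [0,-0.16,0.046,0,0],
  [0,-0.16,0.046,0,0],
  [0,-0.16,0.046,0,0],
  [0,-0.1,0.029,0,0],
  [0,-0.1,0.029,0,0],
  [0,0,0,0,0],
])

```text
clock: 11.4
position: [0.6533, 0.0536, 0.1005]
tool_rot: [-3.141, -0.0, 3.14]
force: [0.4, -0.3, -0.4]
grip_width: 0.0001
finger_force: 0.0
```

jog_arm([
  [0,-0.1,0.029,0,0],
  [0,-0.1,0.029,0,0],
  [0,-0.1,0.029,0,0],
])

```text
clock: 11.7
position: [0.6533, 0.0451, 0.0979]
tool_rot: [3.142, 0.0, 3.141]
force: [0.0, 0.7, -0.2]
grip_width: 0.0003
finger_force: 0.4
```

jog_arm([
  [0,-0.1,0.029,0,0],
  [0,-0.1,0.029,0,0],
  [0,-0.1,0.029,0,0],
  [0,-0.1,0.029,0,0],
  [0,-0.1,0.029,0,0],
  [0,-0.1,0.029,0,0],
  [0,-0.1,0.029,0,0],
  [0,-0.1,0.029,0,0],
])

```text
clock: 12.5
position: [0.6533, 0.021, 0.091]
tool_rot: [-3.142, 0.0, 3.141]
force: [-0.4, 0.9, 0.6]
grip_width: -0.0003
finger_force: 0.5
```

jog_arm([
  [0,-0.1,0.029,0,0],
  [0,-0.1,0.029,0,0],
  [0,-0.1,0.029,0,0],
  [0,-0.1,0.029,0,0],
  [0,-0.1,0.029,0,0],
  [0,-0.1,0.029,0,0],
  [0,-0.1,0.029,0,0],
  [0,-0.1,0.029,0,0],
])

```text
clock: 13.3
position: [0.6533, -0.003, 0.084]
tool_rot: [-3.142, 0.0, 3.141]
force: [-1.2, 2.1, 1.7]
grip_width: 0.0003
finger_force: 0.7
```

jog_arm([
  [0,-0.1,0.029,0,0],
  [0,-0.1,0.029,0,0],
  [0,-0.1,0.029,0,0],
  [0,-0.1,0.029,0,0],
  [0,-0.1,0.029,0,0],
  [0,-0.1,0.029,0,0],
  [0,-0.1,0.029,0,0],
])

```text
clock: 14.0
position: [0.6532, -0.024, 0.0779]
tool_rot: [-3.142, -0.0, 3.141]
force: [0.4, 0.3, 1.4]
grip_width: 0.0003
finger_force: 0.8
```

Drag is about 1 N. Before approaching the pad I'll estimate from the images where it stands, using the disc centre in the scene view and the pad edge in the top view.

```bash
python3 - <<'E'
from h import *
S=load("scene");T=load("top")
def px(f,u,v,X):
    R,t,F=cam(f);c=-R.T@t;d=R.T@np.array([(u-f["cx"])/F,(v-f["cy"])/F,1]);return c+d*(X-c[0])/d[0]
for X in(.651,.653):
    for u,v in((233,249),(233.2,249.5)): 
        p=px(S,u,v,X); d=p-[X,.083,.097]; print(p.round(4),"uphill of stop",(d[1]*np.cos(.28)+d[2]*np.sin(.28)+.245).round(4),"zn",(-d[1]*np.sin(.28)+d[2]*np.cos(.28)).round(4))
# top view: pad uphill edge (~crop 550,147), stop face, rod
for x in(549,560):
    p=ray(T,270+x/5-.4,175+147/5-.4,.055);print("top",p.round(4))
# stop plate face lower edge: boundary dark floor/plate at crop x 585
print(ray(T,270+585/5-.4,175+147/5-.4,.031).round(4))
# tin top, s4: ellipse centre approx crop (373,241)
f=load("s4");p=px(f,195+373/4-.4,190+241/4-.4,.653);print("tin top",p.round(4))
E
```

```text
[ 0.651  -0.1396  0.0529] uphill of stop 0.0189 zn 0.0192
[ 0.651  -0.1392  0.0518] uphill of stop 0.0189 zn 0.018
[ 0.653  -0.1374  0.0551] uphill of stop 0.0216 zn 0.0207
[ 0.653 -0.137  0.054] uphill of stop 0.0217 zn 0.0195
top [ 0.6538 -0.1337  0.055 ]
top [ 0.6538 -0.1388  0.055 ]
[ 0.6582 -0.1538  0.031 ]
tin top [0.653  0.0036 0.1115]
```

jog_arm([
  [0,-0.1,0.029,0,0],
  [0,-0.1,0.029,0,0],
  [0,-0.1,0.029,0,0],
  [0,-0.1,0.029,0,0],
  [0,-0.1,0.029,0,0],
  [0,-0.1,0.029,0,0],
  [0,-0.1,0.029,0,0],
  [0,-0.1,0.029,0,0],
  [0,-0.1,0.029,0,0],
  [0,-0.1,0.029,0,0],
  [0,-0.05,0.014,0,0],
  [0,0,0,0,0],
])

```text
clock: 15.2
position: [0.6531, -0.0556, 0.0687]
tool_rot: [-3.141, -0.0, 3.141]
force: [-0.7, -0.2, 0.6]
grip_width: -0.0
finger_force: 0.0
```

```bash
python3 - <<'E'
from h import *
from workcell import bot
print(np.round(bot.observe()["position"],4))
f=bot.grab_frame("scene");pickle.dump(f,open("s5.pkl","wb"))
for i in range(4):
    s=bot.observe();print(s["clock"],np.round(s["force"],2),s["finger_force"]);bot.grab_frame("top")
S=f["pixels"][:,:,::-1];cv2.imwrite("pics/s5.png",cv2.convertScaleAbs(cv2.resize(S[205:295,200:325],None,fx=6,fy=6,interpolation=cv2.INTER_CUBIC),alpha=1.8))
E
```

```text
[ 0.6531 -0.0556  0.0687]
15.25 [-0.36 -0.46  0.31] 0.0
15.3 [ 0.93 -0.37 -1.09] 0.0
15.35 [0.23 0.32 0.28] 0.0
15.4 [ 0.3   0.18 -0.33] 0.0
```

View pics/s5.png

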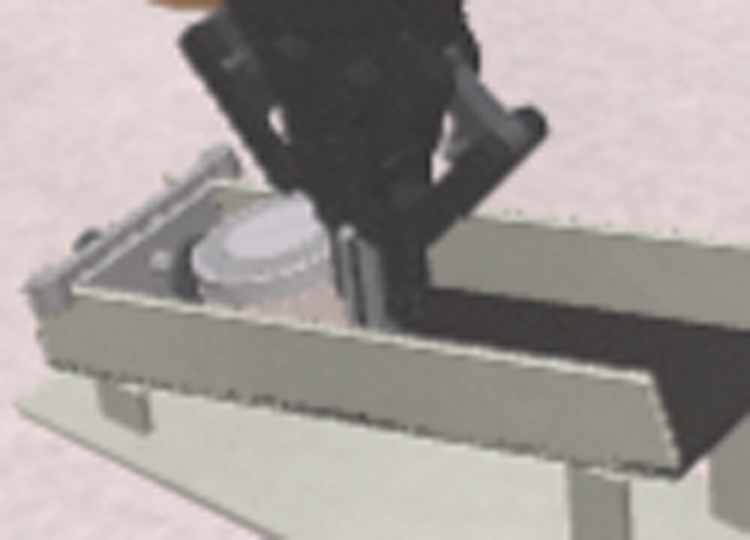

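The image shows the tin close to the pad at crop (185,265), with the gap nearly closed. I switch to small steps.

jog_arm([
  [0,-0.033,0.0095,0,0],
  [0,-0.033,0.0095,0,0],
  [0,-0.033,0.0095,0,0],
  [0,-0.033,0.0095,0,0],
  [0,-0.033,0.0095,0,0],
  [0,-0.033,0.0095,0,0],
  [0,-0.033,0.0095,0,0],
])

```text
clock: 16.15
position: [0.6532, -0.0623, 0.0668]
tool_rot: [3.142, 0.0, 3.141]
force: [-0.1, 0.6, 0.6]
grip_width: 0.0004
finger_force: 0.3
```

jog_arm([
  [0,-0.02,0.006,0,0],
  [0,-0.02,0.006,0,0],
  [0,-0.02,0.006,0,0],
])

```text
clock: 16.45
position: [0.6532, -0.064, 0.0663]
tool_rot: [-3.142, -0.0, 3.141]
force: [-0.4, 1.6, -0.5]
grip_width: -0.0001
finger_force: 0.4
```

jog_arm([
  [0,-0.02,0.006,0,0],
  [0,-0.02,0.006,0,0],
])

```text
clock: 16.65
position: [0.6532, -0.0652, 0.066]
tool_rot: [-3.142, 0.0, 3.141]
force: [0.9, 1.6, -0.4]
grip_width: -0.0003
finger_force: 0.4
```

jog_arm([
  [0,-0.02,0.006,0,0],
  [0,-0.02,0.006,0,0],
])

```text
clock: 16.85
position: [0.6532, -0.0664, 0.0656]
tool_rot: [-3.142, 0.0, 3.141]
force: [0.6, 1.1, 0.7]
grip_width: 0.0004
finger_force: 0.4
```

jog_arm([
  [0,-0.02,0.006,0,0],
  [0,-0.02,0.006,0,0],
])

```text
clock: 17.05
position: [0.6532, -0.0676, 0.0653]
tool_rot: [-3.142, -0.0, 3.141]
force: [-0.3, 0.7, 0.4]
grip_width: -0.0004
finger_force: 0.4
```

jog_arm([
  [0,-0.02,0.006,0,0],
  [0,-0.02,0.006,0,0],
])

```text
clock: 17.25
position: [0.6532, -0.0688, 0.0649]
tool_rot: [3.142, 0.0, 3.141]
force: [0.4, 0.3, 0.4]
grip_width: 0.0003
finger_force: 0.6
```

jog_arm([
  [0,-0.02,0.006,0,0],
  [0,-0.02,0.006,0,0],
])

```text
clock: 17.45
position: [0.6532, -0.07, 0.0646]
tool_rot: [3.142, 0.0, 3.141]
force: [-0.9, 0.6, 0.9]
grip_width: 0.0001
finger_force: 0.7
```

jog_arm([
  [0,-0.02,0.006,0,0],
  [0,-0.01,0.003,0,0],
])

```text
clock: 17.65
position: [0.6532, -0.0709, 0.0643]
tool_rot: [3.142, 0.0, 3.141]
force: [0.5, 1.7, 0.7]
grip_width: -0.0002
finger_force: 0.8
```

jog_arm([
  [0,-0.02,0.006,0,0],
  [0,-0.01,0.003,0,0],
])

```text
clock: 17.85
position: [0.6532, -0.0718, 0.064]
tool_rot: [-3.142, 0.0, 3.141]
force: [0.1, 1.2, 0.6]
grip_width: -0.0004
finger_force: 0.9
```

The finger force is climbing steadily, which is the soft spring. I drop to half-millimetre steps.

jog_arm([
  [0,-0.015,0.004,0,0],
  [0,0,0,0,0],
])

```text
clock: 18.05
position: [0.6532, -0.0723, 0.0639]
tool_rot: [-3.142, 0.0, 3.141]
force: [0.0, 0.7, 0.5]
grip_width: -0.0004
finger_force: 0.7
```

jog_arm([
  [0,-0.017,0.005,0,0],
  [0,0,0,0,0],
])

```text
clock: 18.25
position: [0.6532, -0.0727, 0.0638]
tool_rot: [3.141, 0.0, 3.141]
force: [0.6, 1.7, 1.9]
grip_width: 0.0001
finger_force: 1.2
```

jog_arm([
  [0,-0.013,0.004,0,0],
  [0,0,0,0,0],
])

```text
clock: 18.45
position: [0.6532, -0.0729, 0.0637]
tool_rot: [3.141, 0.0, 3.141]
force: [0.2, 3.1, 2.4]
grip_width: 0.0001
finger_force: 2.1
```

jog_arm([
  [0,-0.013,0.003,0,0],
  [0,0,0,0,0],
])

```text
clock: 18.65
position: [0.6533, -0.0732, 0.0636]
tool_rot: [3.141, 0.0, 3.141]
force: [0.3, 3.9, 3.6]
grip_width: 0.0001
finger_force: 2.8
```

jog_arm([
  [0,-0.015,0,0,0],
  [0,0,0,0,0],
])

```text
clock: 18.85
position: [0.6533, -0.0734, 0.0636]
tool_rot: [3.141, 0.0, 3.141]
force: [-0.5, 5.6, 1.9]
grip_width: -0.0003
finger_force: 3.1
```

jog_arm([
  [0,-0.015,0,0,0],
  [0,0,0,0,0],
])

```text
clock: 19.05
position: [0.6533, -0.0737, 0.0636]
tool_rot: [3.141, 0.0, 3.141]
force: [-0.2, 7.1, 3.3]
grip_width: -0.0001
finger_force: 3.5
```

jog_arm([
  [0,0,0,0,0],
  [0,0,0,0,0],
  [0,0,0,0,0],
  [0,0,0,0,0],
  [0,0,0,0,0],
  [0,0,0,0,0],
])

```text
clock: 19.65
position: [0.6533, -0.0736, 0.0635]
tool_rot: [3.141, 0.0, 3.141]
force: [-0.2, 6.8, 3.1]
grip_width: 0.0001
finger_force: 3.5
```

jog_arm([
  [0,0.03,-0.009,0,0],
  [0,0.07,-0.02,0,0],
  [0,0.2,-0.06,0,0],
  [0,0.4,-0.12,0,0],
  [0,0.5,-0.2,0,0],
  [0,0.3,-0.8,0,0],
  [0,0.9,-0.9,0,0],
  [0,1,-0.9,0,0],
  [0,1,0,0,0],
  [0,1,0,0,0],
  [0,0,0,0,0],
  [0,0,0,0,0],
])

```text
clock: 20.85
position: [0.653, 0.0893, 0.1541]
tool_rot: [3.141, 0.0, -3.14]
force: [0.0, -0.2, -0.2]
grip_width: -0.0002
finger_force: 0.0
```

```bash
python3 - <<'E'
from h import *
from workcell import bot
f=bot.grab_frame("scene");t=bot.grab_frame("top")
S=f["pixels"][:,:,::-1];T=t["pixels"][:,:,::-1]
g=lambda a:cv2.convertScaleAbs(cv2.resize(a,None,fx=5,fy=5,interpolation=cv2.INTER_CUBIC),alpha=1.8)
c=np.zeros((580,700,3),np.uint8);c[:330,:600]=g(S[224:290,200:320]);c[335:580,:700]=g(T[180:229,272:412])
cv2.imwrite("pics/s6.png",c);print(bot.observe()["position"])
E
```

```text
[0.65325853 0.08717912 0.15401903]
```

View pics/s6.png

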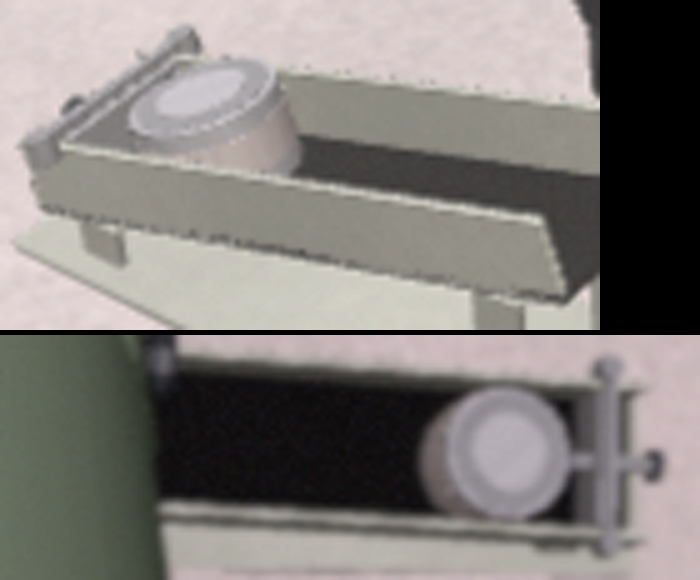

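The tin rests flat against the pad in the lower lane, with its top at about crop (205,95) in the scene view and (508,452) in the top view. The gripper is clear of it.

```bash
python3 -c "
from workcell import bot
print(bot.job_done())"
```

```text
the job is handed in; nothing more can be done
None
```

I set the round tin flat in the upper lane, released it, and pushed it onto the pad's seat with a steady press of about 7 N held for roughly 0.6 s. I then backed off and left it resting flat against the pad. The job is handed in, though the hand-in reported no verdict.

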